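# Shift the weld positioner into third

## Task

The gearstick of the weld positioner has been left somewhere on the left-hand leg of its H-shaped gate, as seen from the robot. Push it with the fingertips to the crossover, across to the right-hand leg and then forward (away from the robot side of the gearbox) until it is fully home in the third slot, the one with the yellow patch and three dots, and leave it there with the hand clear. Do not pull the red knob up, do not push the stick into the fourth slot on the way, and leave the three loose things beside the gearbox standing where they are.

Things in the scene. Friction and masses are not known exactly. Their poses are not given: they have to be found in the camera images.
- gearbox: Fixed blue gearbox, 150 (x) x 140 (y) x 91 mm high with its gate plate. Origin under its centre on the table; x = forward along the gate's legs (away from the robot), y = left, z up; yaw up to 0.5 rad either way. On its far (+x) side a round steel faceplate, 180 mm diameter, centred at x = +185 mm, top 61 mm high. Only the gearstick stands higher than 93 mm.
- gate_center (a point): Centre of the H gate, on top of a 104 mm square aluminium plate, 91 mm above the table; axes as gearbox. Black slots 17 mm wide: two legs along x at y = +18 and -18 mm, ending at x = +/-26.5, joined by a crossover at x = 0. The stick, an 11 mm steel rod, is guided by the slot edges, 2 mm play a side; the two tongues between the legs have round noses.
- third_knob_spot (a point): Fixed on the gearbox: where the knob's centre lies with the stick fully home in third (42 mm forward, 39 mm right of gate_center, 158 mm above the table). Slots: first = forward left (1 black dot on the plate), second = back left (2 dots), third = forward right (3 dots on a yellow patch), fourth = back right (4 dots).
- knob_center (a point): Centre of the red plastic knob, nearly cylindrical, 36 mm diameter (full width from 12 mm below to 14 mm above this point), 44 mm high, z axis up the stick. The stick tilts about a pivot 140 mm below it, on the gearbox axis 30 mm above the table; the knob's centre is 170 mm above the table when upright, about 158 mm at a slot's end.
- shift_across (a joint): Sideways tilt of the stick about the gearbox x axis, rad: positive leans right (-y), 0 upright; -0.27 to -0.33 in the left leg, +0.27 to +0.33 in the right leg. No spring, stays where left; friction is about 3 N at the knob. Knob centre in the gearbox frame: x = 140 sin(fore), y = -140 sin(across) cos(fore), z = 30 + 140 cos(across) cos(fore) mm.
- shift_fore (a joint): Fore-and-aft tilt of the stick, rad: positive leans forward (+x). About +0.31 at the end of first and third, -0.31 at the end of second and fourth, within 0.04 of zero while passing between the noses in the crossover. Starts anywhere from -0.30 to +0.30. No spring, stays where left; friction is about 3 N at the knob.
- knob_lift (a joint): How far the knob's lock-out has been pulled up along the stick, m: 0 at rest, up to 0.015; a spring holds it down with 15 N. It must stay down.
- stop_pin: Loose dark steel cylinder, 32 mm diameter, 55 mm high, 0.3 kg, standing on the table beside the gearbox; origin under its centre.
- gel_jar: Loose white jar with a blue cap, 56 mm diameter, 60 mm high, standing on the table beside the gearbox; origin under its centre.
- v_block: Loose dark steel V-block, 50 x 45 x 40 mm, with a groove along its x, standing on the table beside the gearbox; origin under its centre.
There are look-alikes about, which are no part of the job. What is meant by the gel_jar is not brown or green, and is the larger of those in its own colour.

How it is judged:
By the outcome, as a careful person would: the job done as asked, in the order asked, and still so for the second after the job is handed in, with the robot touching nothing.
It also fails if it takes over 58 s, if anything falls off the work surface, if the arm or the gripper's body presses on something with over 40 N, if the wrist force passes 120 N, or if a joint passes its speed limit or range.

## Robot

A 6-joint arm with a two-finger parallel gripper is mounted at the origin on the work surface. World frame = base frame: x ahead of the robot, y to its left, z up, the work surface at z = 0. Lengths are in mm, angles in rad, forces in N, time in s.
With the tool pointing down it reaches from about 325 to 875 mm from the base axis. Payload 4.4 kg.
Tool frame: the origin (TCP) lies on the centre line of the jaws, within the pads' length; the fingertips stand ahead of it and the grasp point (between the pads) lies 6 mm ahead of it (ctrl.tcp_to_tips is the z of the fingertips in the tool frame, in mm); z points along the fingers, y is the line along which they close (so a half turn about z gives the same grasp; the last joint's range is limited). The gripper opens to 85 mm and grips with 20 to 120 N. Pads are 22 mm wide; open, the fingers measure 114 mm over their backs; the gripper's body (76 mm by 85 mm) begins 54 mm behind the grasp point. The pads swing forward as they close: fully open they stand 13 mm farther back than shut.
Start: joints at [1.095, 0.207, 1.542, -0, 1.393, -0.15], TCP at [184.048, 544.751, 256.282] pointing down, gripper open.
Joint ranges: [-2.73, 2.73], [-0.86, 2.22], [0.23, 2.46], [-1.11, 4.25], [0.08, 2.63], [-2.82, 2.82]. Speed limits (rad/s): [2.79, 2.79, 3.14, 3.14, 3.14, 3.14].

## Interface

Orientations are given as a 3x3 rotation matrix whose columns are the frame's x, y, z axes.
In Python, from plant import ctrl, sensors, optics gives the robot as it stands. Calls block until the motion is done:
- ctrl.move_ptp(position, orientation): joint-space move of the TCP to a pose.
- ctrl.move_l(position, rot=None, vel=150, threshold=None): straight line of the TCP; rot=None keeps the orientation; vel is the mean speed in mm/s. With threshold (N) it stops when the force on the tool has changed by that much, and returns True; else False.
- ctrl.set_joints(angles): joint-space move.
- ctrl.gripper_to(opening, force=None): finger opening in mm; force is the grip in N (None keeps the last); returns when the fingers have stopped.
- ctrl.hold(seconds).
- ctrl.solve_ik(position, orientation): joint angles nearest the present ones, or None.
- sensors.read_state(): the state.
- optics.grab_frame(name): name is "side" or "top"; returns (picture, depth): 400x640x3 uint8, red, green, blue; 400x640 float32, mm along the optical axis (not along the pixel's ray), 0 where there is no reading.
- optics.camera_params(name): a dict with "mtx" (3x3 intrinsics, pixels), "k1" (the pictures are not rectified: a ray, as slopes to the right and down, at radius r is drawn at 1 + k1 r^2 times it, then the intrinsics apply), "R" (3x3) and "t" (3): a world point X has camera coordinates R X + t. Camera axes: x right, y down, z forward; pixel columns grow to the right and rows downward; lengths in mm; the calibration is good to about 2 mm. A picture is of the moment at which its call begins. camera_params takes no time and is no camera call.
A pose or a line that the arm cannot do raises ctrl.MotionError and nothing moves.
- ctrl.finish_job(): hands the job in; it is judged then, once.
The state is a dict: "t": time; "q": joint angles; "qvel": joint speeds; "tau": joint torques, N m; "eef_pos": TCP position; "eef_rot": TCP orientation; "force": force on the tool from outside, world axes, zero at the start; "wrist_torque": the same for the moment, N m; "grip_width": finger opening in mm; "grasp_force": force on a finger pad.
Only numpy, scipy, OpenCV 4.12 (cv2) and the standard library are available. Lean on these libraries where they do the work, as an engineer would, in place of code of your own. Each camera call takes 0.05 s, during which the arm holds its last target. There are 200 camera calls.

## Working session

There is one attempt and no reset: what is moved stays moved. The work goes in short steps, each a Python script; the robot and the scene stay as the last script left them, time stands still between calls to the robot, and variables do not carry over. Pictures are saved under pics/ and viewed, at most 10 in all, crops included, and the job is handed in when it is done.

```bash
mkdir -p pics; ls; python3 - <<'E'
from plant import ctrl,sensors,optics
import cv2,numpy as np
for n in("top","side"):
    p,d=optics.grab_frame(n); cv2.imwrite(f"pics/{n}0.png",p[:,:,::-1]); np.savez(f"pics/{n}0.npz",p=p,d=d)
    c=optics.camera_params(n); print(n,c, -c["R"].T@c["t"])
print(ctrl.tcp_to_tips,sensors.read_state())
E
```

```text
pics
top {'mtx': array([[418.78427047,   0.        , 318.94984153],
       [  0.        , 418.78427047, 204.72519487],
       [  0.        ,   0.        ,   1.        ]]), 'k1': -0.016916047990240095, 'R': array([[-0.00991689, -0.99977906,  0.01853351],
       [-0.9832838 ,  0.00638003, -0.18196776],
       [ 0.18180932, -0.02002826, -0.98312982]]), 't': array([ 53.08225117, 634.88981084, 813.06856717])} [476.97983538  65.30425518 913.89763273]
side {'mtx': array([[492.46682223,   0.        , 336.52692319],
       [  0.        , 492.46682223, 197.04120567],
       [  0.        ,   0.        ,   1.        ]]), 'k1': 0.011539716729994848, 'R': array([[ 0.99521929, -0.09741997,  0.00692169],
       [-0.06696013, -0.73220536, -0.67778437],
       [ 0.07109783,  0.6740806 , -0.73522815]]), 't': array([-619.30666632,  158.73246613,  939.32031679])} [ 560.19105107 -577.28568258  802.48777392]
25.0 {'t': 0.1, 'q': array([ 1.09450224e+00,  2.07350781e-01,  1.54286457e+00, -8.66806783e-06,
        1.39352595e+00, -1.50490068e-01]), 'qvel': array([-5.55806437e-04, -2.37786904e-03, -2.65187725e-03,  6.66230563e-07,
        1.49452574e-03, -1.65380726e-03]), 'tau': array([-1.32995057e-03, -3.84092689e+01, -2.92548931e+01, -4.12502868e-04,
        4.90025923e-03,  9.90914828e-06]), 'eef_pos': array([183.74093841, 544.15302624, 255.20739529]), 'eef_rot': array([[-9.47394029e-01,  3.20068116e-01, -9.77548988e-04],
       [ 3.20069455e-01,  9.47392148e-01, -1.91341639e-03],
       [ 3.13698655e-04, -2.12564284e-03, -9.99997692e-01]]), 'force': array([ 0.2797063 ,  1.06249445, -0.53980143]), 'wrist_torque': array([-0.01118069,  0.01840313,  0.00266478]), 'grasp_force': 0.0, 'grip_width': 85.26278918392474}
```

View pics/top0.png

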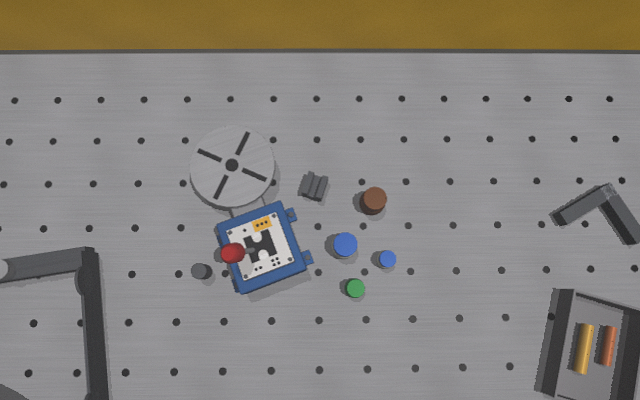

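View pics/side0.png

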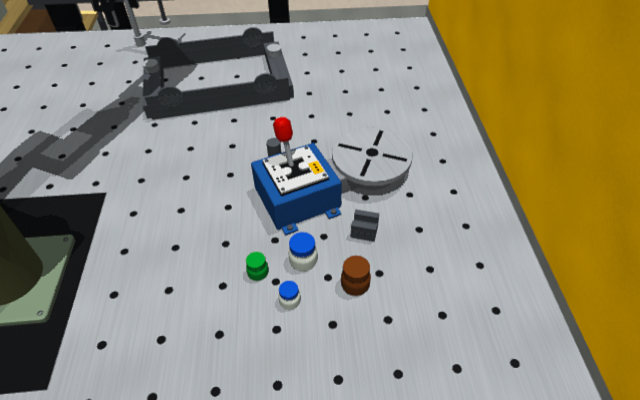

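The top view shows the gearbox at about (262,248), the red knob leaning left at (232,253), the faceplate at (232,165), the stop pin at (201,271) and the V-block at (314,186). The blue-capped jars are at (345,245), the larger and so the gel_jar, and (387,259), the look-alike. The brown (374,200) and green (355,288) jars are excluded by colour. In the side view the knob is at (283,128) and the yellow third-slot patch at (316,168). None of the loose things need touching; they are all under 93 mm.

```bash
cat > h.py <<'E'
import numpy as np,cv2
from plant import ctrl,sensors,optics
def rays(n,uv):
    c=optics.camera_params(n); R,t=c["R"],c["t"]
    s=cv2.undistortPoints(np.float64(uv).reshape(-1,1,2),c["mtx"],np.array([c["k1"],0,0,0.]))[:,0]
    return -R.T@t, np.c_[s,np.ones(len(s))]@R
def onplane(n,uv,z):
    o,d=rays(n,uv); return o+d*((z-o[2])/d[:,2])[:,None]
def red(p):
    h=cv2.cvtColor(p,cv2.COLOR_RGB2HSV)
    m=(((h[...,0]<6)|(h[...,0]>172))&(h[...,1]>150)&(h[...,2]>60)).astype(np.uint8)
    k,l,s,c=cv2.connectedComponentsWithStats(m); i=1+np.argmax(s[1:,4])
    return c[i],s[i],l==i
def knob(top,side):
    a=[];b=[]
    A=np.zeros((3,3));y=np.zeros(3)
    for n,p in(("top",top),("side",side)):
        o,d=rays(n,[red(p)[0]]); d=d[0]/np.linalg.norm(d); P=np.eye(3)-np.outer(d,d); A+=P;y+=P@o
        a.append((o,d))
    X=np.linalg.solve(A,y)
    return X,[np.linalg.norm(np.cross(X-o,d)) for o,d in a]
E
python3 - <<'E'
from h import *
P={n:np.load(f"pics/{n}0.npz") for n in("top","side")}
print(red(P["top"]["p"])[:2],red(P["side"]["p"])[:2])
print("knob",knob(P["top"]["p"],P["side"]["p"]))
for n in P:
    p,d=P[n]["p"],P[n]["d"]
    v,u=np.mgrid[0:400,0:640]; uv=np.c_[u.ravel(),v.ravel()]
    o,r=rays(n,uv); W=(o+r*d.reshape(-1,1)).reshape(400,640,3)
    h=cv2.cvtColor(p,cv2.COLOR_RGB2HSV)
    # blue + plate top: height 80..100
    for nm,m in(("z>80 all",(W[...,2]>84)&(W[...,2]<97)),("white",(W[...,2]>84)&(W[...,2]<98)&(h[...,1]<60)&(h[...,2]>150)),("yellow",(W[...,2]>84)&(W[...,2]<98)&(h[...,1]>120)&(h[...,0]>12)&(h[...,0]<35))):
        m=m&(d>0)&(abs(W[...,0]-590)<170)&(abs(W[...,1]-180)<170)
        m=cv2.morphologyEx(m.astype(np.uint8),cv2.MORPH_OPEN,np.ones((2,2)))
        k,l,s,c=cv2.connectedComponentsWithStats(m); 
        if k<2: print(n,nm,"none");continue
        i=1+np.argmax(s[1:,4]); mm=l==i
        uvm=np.c_[u[mm],v[mm]]; X=onplane(n,uvm,91)[:,:2].astype(np.float32)
        print(n,nm,mm.sum(),W[mm][:,2].mean().round(1),cv2.minAreaRect(X))
E
python3 - <<'E'
import cv2
a=cv2.imread('pics/top0.png')[190:310,180:320]; b=cv2.imread('pics/side0.png')[105:235,230:370]
a=cv2.resize(a,(400,390),interpolation=2);b=cv2.resize(b,(400,390),interpolation=2)
cv2.imwrite('pics/crop0.png',cv2.hconcat([a,b]))
E
```

```text
(array([229.10096154, 252.60096154]), array([221, 245,  19,  16, 208], dtype=int32)) (array([282.44166667, 128.76388889]), array([273, 117,  19,  25, 360], dtype=int32))
knob (array([530.87068702, 211.90316188, 157.97970579]), [np.float64(0.3320424126239561), np.float64(0.3320424126242681)])
top z>80 all 2534 91.4 ((546.79345703125, 163.1044158935547), (105.73899841308594, 103.63829803466797), 20.85898208618164)
top white 1201 91.6 ((547.1503295898438, 163.09725952148438), (103.67139434814453, 102.16014862060547), 20.70315933227539)
top yellow 169 91.1 ((590.1327514648438, 161.07432556152344), (20.842294692993164, 34.19966125488281), 21.704803466796875)
side z>80 all 1798 92.7 ((552.4212646484375, 157.3511962890625), (106.52069854736328, 111.54064178466797), 20.75478744506836)
side white 812 91.4 ((550.6381225585938, 160.6570281982422), (99.028076171875, 104.16995239257812), 20.90675163269043)
side yellow 126 96.8 ((595.6429443359375, 160.2370147705078), (21.921817779541016, 34.43938446044922), 20.36581039428711)
```

View pics/crop0.png

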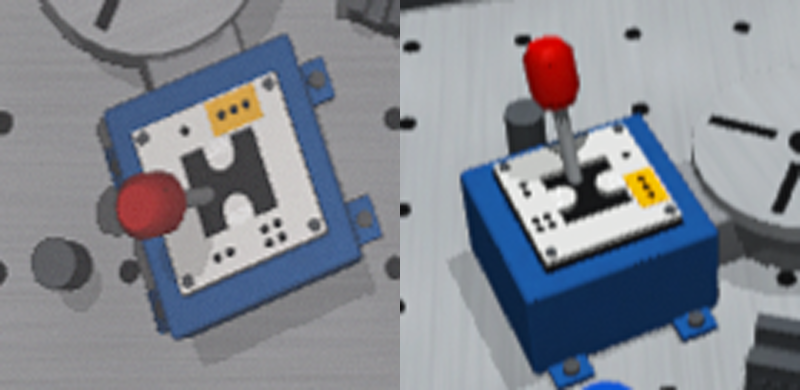

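```bash
sed -i 's/(h\[...,1\]>150)&(h\[...,2\]>60)/(h[...,1]>110)\&(h[...,2]>35)/; s/<6)|(h/<9)|(h/' h.py
cat >> h.py <<'E'
G=np.array([548.,162.3,0]); YAW=np.deg2rad(20.8)
Rg=np.array([[np.cos(YAW),-np.sin(YAW),0],[np.sin(YAW),np.cos(YAW),0],[0,0,1]])
# tool z down, tool y along +-gearbox x or y
def rot(s,ax):
    y=s*Rg[:,ax]; z=np.array([0,0,-1.]); return np.c_[np.cross(y,z),y,z]
def w(x,y,ztip): return G+Rg@np.array([x,y,ztip+ctrl.tcp_to_tips])
def look(tag=None):
    T,S=optics.grab_frame("top")[0],optics.grab_frame("side")[0]
    if tag: cv2.imwrite(f"pics/{tag}.png",cv2.hconcat([cv2.resize(T[190:310,180:320],(400,343),interpolation=2),cv2.resize(S[105:225,230:370],(400,343),interpolation=2)])[:,:,::-1])
    X,e=knob(T,S); return (Rg.T@(X-G)).round(1),np.round(e[0],1),red(T)[1],red(S)[1]
E
python3 - <<'E'
from h import *
print(look())
for ax in(0,1):
  for s in(1,-1): print(ax,s,ctrl.solve_ik(w(0,88,148),rot(s,ax)),ctrl.solve_ik(w(-55,-41,148),rot(s,ax)))
E
```

```text
(array([ -0.9,  46.4, 163.1]), np.float64(0.8), array([221, 243,  24,  20, 380], dtype=int32), array([273, 117,  20,  25, 376], dtype=int32))
0 1 [ 2.90684095e-01  2.80366702e-01  1.63181939e+00 -4.44089210e-16
  1.22940656e+00 -7.23443897e-02] [ 3.55654192e-02  1.80096429e-01  1.75594954e+00 -4.44089210e-16
  1.20554669e+00 -3.27463065e-01]
0 -1 None [ 3.55654192e-02  1.80096429e-01  1.75594954e+00 -4.44089210e-16
  1.20554669e+00  2.81412959e+00]
1 1 [ 2.90684095e-01  2.80366702e-01  1.63181939e+00 -4.44089210e-16
  1.22940656e+00 -1.64314072e+00] [ 3.55654192e-02  1.80096429e-01  1.75594954e+00 -4.44089210e-16
  1.20554669e+00 -1.89825939e+00]
1 -1 [ 2.90684095e-01  2.80366702e-01  1.63181939e+00 -4.44089210e-16
  1.22940656e+00  1.49845194e+00] [ 3.55654192e-02  1.80096429e-01  1.75594954e+00 -4.44089210e-16
  1.20554669e+00  1.24333326e+00]
```

Crossover check: the knob sits at gearbox (-0.9, 46, 163), so fore is about 0. That matches the crop, where the rod sits level with the gap between the noses. The stick is already at the crossover and can go straight across.

```bash
python3 - <<'E'
from h import *
R=rot(1,0)
ctrl.gripper_to(0,60)
ctrl.move_ptp(w(0,100,225),R)
ctrl.move_l(w(0,95,148),vel=120)
f0=sensors.read_state()["force"]
print(ctrl.move_l(w(0,30,148),vel=60,threshold=15))
s=sensors.read_state();print(s["t"],(Rg.T@(s["eef_pos"]-G)).round(1),(Rg.T@(s["force"]-f0)).round(1),s["grip_width"])
print(look("a1"))
E
```

```text
False
4.6 [-1.000e-01  3.000e+01  1.728e+02] [0.2 1.2 1.2] 0.24694501367195337
(array([ -4. ,  -5.3, 178.5]), np.float64(0.8), array([254, 234,  12,  20, 176], dtype=int32), array([281, 126,  20,  26, 403], dtype=int32))
```

View pics/a1.png

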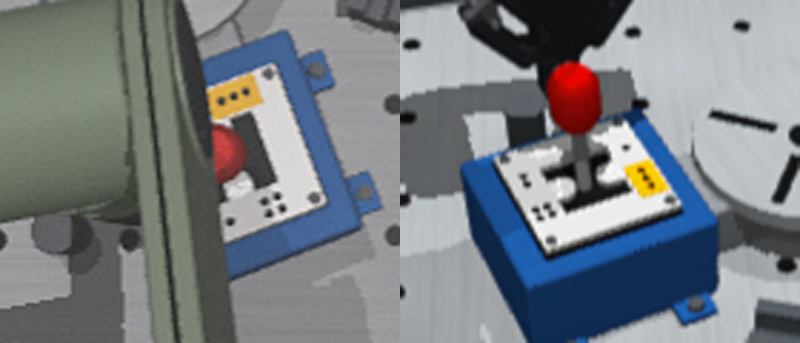

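The stick is upright between the noses (rod at crop 582,165 in the side view) and follows the fingers. I continue across.

```bash
python3 - <<'E'
from h import *
f0=sensors.read_state()["force"]
print(ctrl.move_l(w(0,-18,148),vel=50,threshold=15))
s=sensors.read_state();print(s["t"],(Rg.T@(s["eef_pos"]-G)).round(1),(Rg.T@(s["force"]-f0)).round(1))
ctrl.move_l(w(0,25,150),vel=120)
ctrl.move_l(w(-10,60,225),vel=200)
ctrl.move_l(w(-75,60,225),vel=200)
print(look("a2"))
E
```

```text
False
5.8083 [ -0.7 -14.8 171.6] [ 1.5 11.7 -3.7]
(array([ -1.5, -45.6, 163.8]), np.float64(0.3), array([270, 224,  22,  21, 339], dtype=int32), array([291, 146,  19,  23, 347], dtype=int32))
```

View pics/a2.png

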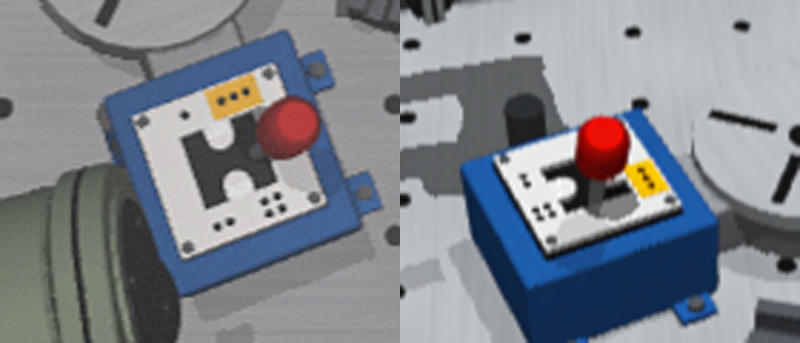

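The knob is now over the right leg (290,127 in the left crop) with fore about 0. Next I go behind it and push forward.

```bash
python3 - <<'E'
from h import *
ctrl.move_l(w(-75,-43,225),vel=200)
ctrl.move_l(w(-75,-43,146),vel=120)
f0=sensors.read_state()["force"]
for x in (-20,0,16):
    r=ctrl.move_l(w(x,-43,144),vel=50,threshold=20)
    s=sensors.read_state();print(r,s["t"],(Rg.T@(s["eef_pos"]-G)).round(1),(Rg.T@(s["force"]-f0)).round(1))
    if r: break
ctrl.hold(.2)
s=sensors.read_state();print(s["t"],(Rg.T@(s["eef_pos"]-G)).round(1),(Rg.T@(s["force"]-f0)).round(1))
x,y=(Rg.T@(s["eef_pos"]-G))[:2]
ctrl.move_l(w(x-50,-43,144),vel=120)
ctrl.move_l(w(-85,-43,230),vel=150)
print(look("a3"))
E
```

```text
False 10.1833 [-20.1 -43.1 169. ] [-2.8 -1.2  2.2]
False 10.7333 [  0.4 -42.9 168.8] [-0.9 -0.5  0.1]
False 11.2 [ 15.3 -42.6 168. ] [-4.7  0.6 -1.6]
11.4 [ 15.5 -42.8 168.7] [-4.5  1.4 -2.3]
(array([ 46.2, -42.4, 156.7]), np.float64(0.7), array([261, 200,  20,  24, 380], dtype=int32), array([312, 140,  22,  23, 362], dtype=int32))
```

View pics/a3.png

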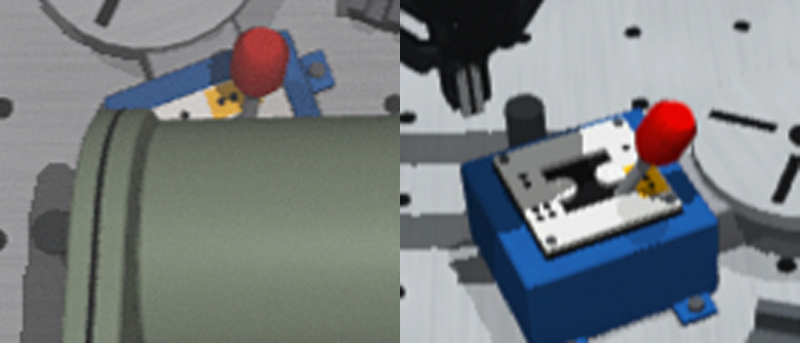

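The stick leans into third, but the fingers met no firm stop (only about 5 N). I push again until they do.

```bash
python3 - <<'E'
from h import *
ctrl.move_l(w(-40,-43,144),vel=150)
ctrl.move_l(w(5,-43,142),vel=80)
f0=sensors.read_state()["force"]
for x in range(8,34,2):
    r=ctrl.move_l(w(x,-43,142),vel=30,threshold=25)
    s=sensors.read_state();f=Rg.T@(s["force"]-f0);print(r,s["t"],(Rg.T@(s["eef_pos"]-G)).round(1),f.round(1))
    if r or f[0]<-14: break
ctrl.hold(.2)
s=sensors.read_state();print((Rg.T@(s["eef_pos"]-G)).round(1),(Rg.T@(s["force"]-f0)).round(1))
ctrl.move_l(w(-45,-43,142),vel=120)
ctrl.move_l(w(-80,-43,230),vel=150)
ctrl.move_l(w(-80,180,260),vel=250)
print(look("a4"))
T=optics.grab_frame("top")[0];T0=cv2.imread("pics/top0.png")[:,:,::-1]
cv2.imwrite("pics/cmp.png",cv2.vconcat([cv2.resize(I[140:320,160:420],(780,300)) for I in (T0,T)])[:,:,::-1]); print(sensors.read_state()["t"])
E
```

```text
False 14.65 [  7.9 -43.  167.1] [1.3 0.9 1.2]
False 14.9 [ 10. -43. 167.] [ 0.4 -0.2  1.1]
False 15.15 [ 12.1 -43.  167. ] [ 0.3 -0.5  0.5]
False 15.4 [ 13.9 -43.  166.9] [0.4 0.2 0.5]
False 15.65 [ 14.9 -42.9 166.6] [-4.9  0.2  2.5]
False 15.9 [ 15.7 -42.9 166.5] [-8.2 -0.8  4.3]
False 16.15 [ 16.4 -42.9 166.3] [-10.7  -0.1   7. ]
False 16.4 [ 17.  -42.9 166.2] [-14.9  -0.6   9.3]
[ 17.  -43.  166.2] [-15.5  -0.3   9. ]
(array([ 47.8, -42.3, 156.2]), np.float64(0.6), array([261, 199,  20,  24, 371], dtype=int32), array([313, 140,  21,  23, 360], dtype=int32))
19.2917
```

View pics/a4.png

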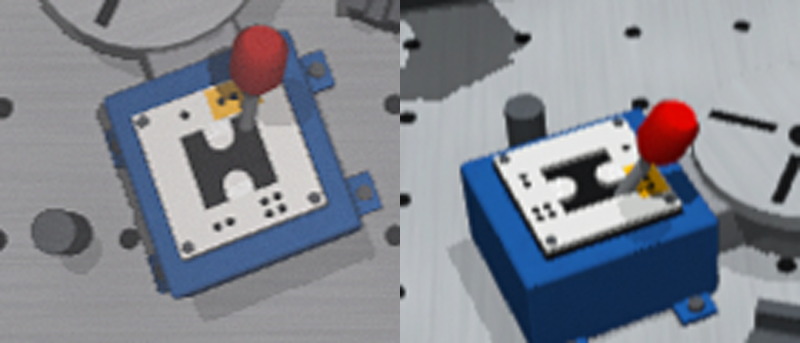

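View pics/cmp.png

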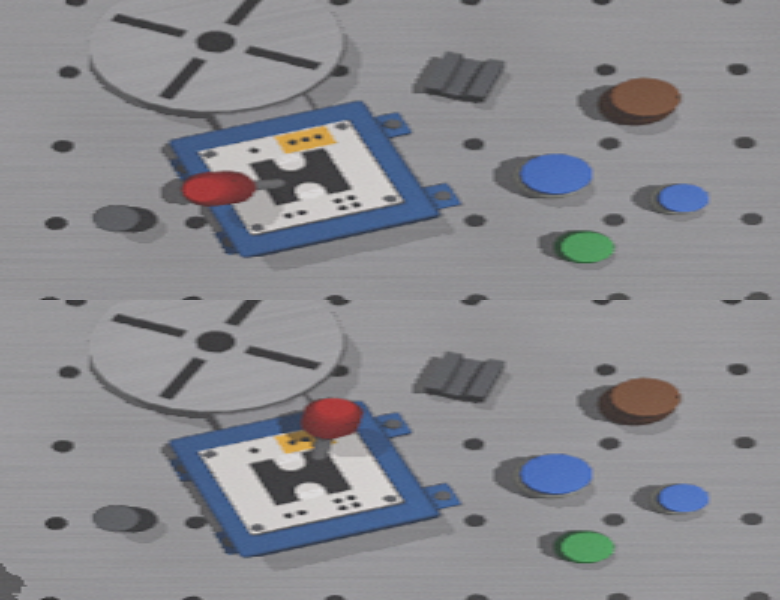

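The stick met a firm stop (about 15 N, against 3 N friction), and the knob is at third with the hand clear. The pin, V-block and jars are at the same pixels before and after.

```bash
python3 -c "
from plant import ctrl
print(ctrl.finish_job())"
```

```text
the job is handed in; nothing more can be done
None
```

The gearstick is fully home against the stop in third slot, with the hand clear and the three loose things where they stood; the job was handed in at about 19 s and no verdict came back.

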